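# Ring for the checker and hold the lid ready over the filled food pan

## Robot

A 7-joint arm with a two-finger parallel gripper is mounted at the origin on the work surface. World frame = base frame: x ahead of the robot, y to its left, z up, the work surface at z = 0. Lengths are in m, angles in rad, forces in N, time in s.
With the tool pointing down it reaches from about 0.425 to 0.925 m from the base axis. Payload 6.8 kg.
Tool frame: the origin (TCP) lies midway between the tips of the shut fingers; the grasp point (between the pads) lies 19 mm behind it; z points along the fingers, y is the direction in which the jaws open and shut (so a half turn about z gives the same grasp; the last joint's range is limited). The gripper opens to 85 mm and grips with 20 to 120 N. Pads are 22 mm wide; open, the fingers measure 114 mm over their backs; the gripper's body (76 mm by 85 mm) begins 54 mm behind the grasp point. The pads swing forward as they close: fully open they stand 13 mm farther back than shut.
Start: joints at [1.187, 0.477, 0.022, 1.555, -0.011, 1.109, -0.083], TCP at [0.184, -0.65, 0.202] pointing down, gripper open.
Joint ranges: [-2.96, 2.96], [-0.34, 2.1], [-1.41, 1.46], [0.24, 2.44], [-1.37, 4.51], [0.17, 1.92], [-2.96, 2.96]. Speed limits (rad/s): [2.39, 2.39, 3.14, 3.14, 3.14, 3.14, 3.14].

## Interface

Orientations are given as a unit quaternion [w, x, y, z].
In Python, from station import bot gives the robot as it stands. The module is installed in compiled form; this text tells all that it offers.
- The arm moves only by the tool play_rows, never from a script. Its argument "motion" is a list of rows, each a list of 2 entries, a list of its own where there are three numbers: the shift along the tool's x, y, z as a fraction of full scale, then the turn, a rotation vector about the tool's x, y, z as a fraction of full scale. In form: [[[tx, ty, tz], [rx, ry, rz]], ...]. A call has 1 to 8 rows; each row is the pose to reach, as a shift and turn from the pose measured when the call began, along the tool's axes at that moment, turning the shorter way round; what a row does not reach only later rows make up. Full scale, the value 1, is 400 mm for a shift and 360 degrees for a turn. A row lasts 1/10 s, in which the tool goes at most 50 mm and 8.59 degrees, less where a joint would pass 70% of its speed; a pose out of reach is approached as far as the arm can. A call with a number of a shift or a turn outside -1 to 1 is refused whole. A call with a gripper value outside its range is refused whole. "fingers" is the finger opening in mm, from 0 to 85.4, set as the call begins (left out, the last holds). The fingers move at their own pace and stop on an object; "grip_force" is the grip in N (left out, the last holds). Time passes only in rows, so rows that repeat a pose let the fingers close. It gives the time, the measured TCP pose, the force and the opening at its end, in the units of the state.
- bot.get_obs(): the state, without advancing time (a new reading comes with each control period).
- bot.read_camera(name): name is "side" or "top"; returns a dict with "pixels" (420x560x3 uint8, red, green, blue), "range_z" (420x560 float32, m along the optical axis (not along the pixel's ray), 0 where there is no reading), "fovy" (degrees; the focal length in pixels is half the picture's height over the tangent of half this angle, whatever the lens; pixels are square), "cx", "cy" (the principal point, pixels), "pose" (4x4, takes a point from camera to world coordinates). Camera axes: x right, y down, z forward; pixel columns grow to the right and rows downward; lengths in m; the calibration is good to about 2 mm. A picture is of the moment at which its call begins.
- bot.hand_in(): hands the job in, once; it reports no verdict.
The state is a dict: "t": time; "q": joint angles; "joint_vel": joint speeds; "joint_torque": joint torques, N m; "eef_pos": TCP position; "tool_rot": TCP orientation; "contact_force": force on the tool from outside, world axes, zero at the start; "torque": the same for the moment, N m; "gripper_width": opening from 0.0 (shut) to 1.0 (fully open).
Only numpy, scipy, OpenCV 4.12 (cv2) and the standard library are available. Lean on these libraries where they do the work, as an engineer would, in place of code of your own. Each camera call takes 0.05 s, during which the arm holds its last target.

## Task

First ring for the checker by pushing the red plunger of the grey call unit fully down and letting it spring back. Then take the loose blue lid by its black handle, carry it over the sauce bottles and the crate wall without knocking into anything, and stop with it hovering about a finger's breadth above the open pan of croquettes in the green crate, level, centred and squared up with the pan and not touching it. Finish while still holding the lid there, so the checker can take a last look into the pan; do not put it down, and leave the bottles and both pans standing where they are.

Things in the scene. Friction and masses are not known exactly. Their poses are not given: they have to be found in the camera images.
- call (a joint): red sprung plunger on the call unit: 0 = up, 0.012 = fully down (12 mm stroke against its stop, straight down; the spring needs 2 N to start and 6.5 N at the bottom; returns by itself when released)
- call_top (a point): centre of the top face of the red plunger head (34 mm diameter, 67 mm above the work surface when up; it goes down with the plunger). The fixed grey housing below is 60 x 60 mm and 36 mm high, with a 42 mm collar up to 42 mm
- lid_center (a point): centre of the loose blue lid, lying handle up on the table right of the bottles: 49 mm high, this point 26 mm above its underside; 0.18 to 0.35 kg. From below: plug 134 x 84 x 8 mm, flange 156 x 106 x 5, then a black bar handle along x, 90 long, 14 wide, 14 thick, its centre 16 mm above this point, open below between end posts. x along lid and handle, y across, z up
- lid_under (a point): centre of the lid's lowest face (underside of its plug), 26 mm below lid_center; same axes
- pan_open_rim (a point): centre of the mouth, at rim height, of the open steel pan of brown croquettes: outside 150 (x) x 100 (y) x 65 mm, walls 3 mm, loose, 0.7 kg, in the crate (rim 71 mm above the table; croquettes end 18 mm below the rim). x along its length, y across, z up. The lid suits either way round
- pan_open: the same open pan; origin at the centre of its underside, same axes
- pan_closed: an equal pan, already closed by an equal blue lid with black handle, 106 mm high in all, beside the open one in the crate (centres about 0.16 m apart, either may be the left one); leave it. Origin at the centre of its underside, x along its length, z up
- crate: green open delivery crate, fixed, outside 252 (x) x 352 (y) x 110 mm high, slatted walls 6 mm, floor 6 mm; origin at the centre of its underside, z up. The two pans stand side by side along its y axis
- bottle_a: amber sauce bottle with red cap, loose, 54 mm diameter, 150 mm high, standing between lid and crate; origin at the centre of its underside
- bottle_b: green sauce bottle with yellow cap, loose, 54 mm diameter, 150 mm high, standing between lid and crate; origin at the centre of its underside
Not all that is in view belongs to the job. What is shaped like the bottle_b but purple is not meant.

How it is judged:
By the outcome, as a careful person would: the job done as asked, in the order asked, and still so for the second after the job is handed in, while the arm keeps its last pose, push and grip.
It also fails if it takes over 56 s, if anything falls off the work surface, if the arm or the gripper's body presses on something with over 40 N, if the wrist force passes 120 N, or if a joint passes its speed limit or range.

## Working session

There is one attempt and no reset: what is moved stays moved. The work goes in short steps, Python scripts to look and compute and a tool call to move; the robot and the scene stay as the last step left them, time stands still between calls to the robot, and variables do not carry over. Pictures are saved under pics/ and viewed, and the job is handed in when it is done.

Besides the shell and the picture viewer there is one more tool, called by a JSON object that holds its "api" and its "payload", one argument or row to a line. play_rows: Moves the arm, as the interface text tells. Shift numbers are shares of 400 mm and turn numbers shares of 360 degrees, none past 1 either way. Its arguments: {"type":"object","properties":{"motion":{"type":"array"},"fingers":{"type":"number"},"grip_force":{"type":"number"}},"required":["motion"]}

```bash
mkdir -p pics
cat > h.py <<'E'
import numpy as np, cv2
from station import bot
def cam(n):
    c=bot.read_camera(n); H,W=c['range_z'].shape
    f=H/2/np.tan(np.radians(c['fovy'])/2)
    u,v=np.meshgrid(np.arange(W),np.arange(H)); z=c['range_z']
    P=np.stack([(u-c['cx'])/f*z,(v-c['cy'])/f*z,z,np.ones_like(z)],-1)@c['pose'].T
    P=P[...,:3]; P[z==0]=np.nan
    return c,P
def save(n,px): cv2.imwrite('pics/'+n,px[...,::-1])
E
python3 - <<'E'
from h import *
for n in('top','side'):
    c,P=cam(n); save(n+'0.png',c['pixels']); np.savez(n+'0.npz',P=P,px=c['pixels']); print(n,c['fovy'],c['cx'],c['cy'],c['pose'].round(3).tolist())
print(bot.get_obs())
E
```

```text
top 53.85799510232619 278.44789388242094 214.47566041723832 [[-0.004, -0.995, 0.095, 0.421], [-1.0, 0.003, -0.01, 0.015], [0.009, -0.095, -0.995, 0.85], [0.0, 0.0, 0.0, 1.0]]
side 54.803197153458896 279.19099887293885 210.74643555603706 [[-0.724, -0.51, 0.465, 0.071], [-0.69, 0.538, -0.484, 0.443], [-0.003, -0.672, -0.741, 0.735], [0.0, 0.0, 0.0, 1.0]]
{'t': 0.1, 'q': array([ 1.18690976,  0.47771607,  0.02236697,  1.55632526, -0.0114831 ,
        1.10930863, -0.08311601]), 'joint_vel': array([ 7.66901528e-04, -1.63863719e-03,  9.54267696e-05, -1.97259868e-03,
        1.26320419e-03, -2.30236130e-04, -3.01395616e-05]), 'joint_torque': array([ 4.44931240e-03, -5.97757137e+01,  1.61388561e+00, -2.81954670e+01,
        1.29179089e-02,  5.05930628e-03, -5.94094203e-06]), 'eef_pos': array([ 0.18361707, -0.64895407,  0.20133591]), 'tool_rot': array([-7.93586808e-04,  9.90508119e-01,  1.37451820e-01, -1.82966755e-04]), 'contact_force': array([ 0.73276797, -0.32792051,  0.93381374]), 'torque': array([-0.01964214, -0.0087877 , -0.03526489]), 'gripper_width': 0.9947265693140035}
```

View pics/top0.png

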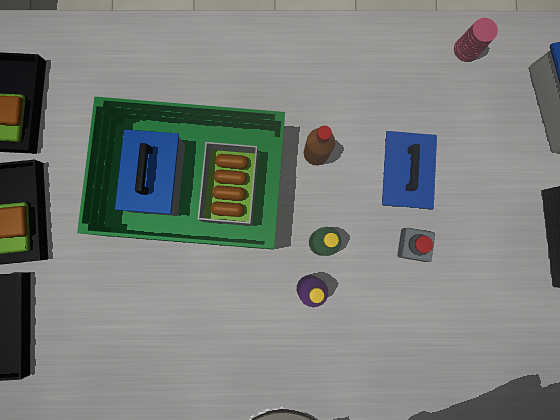

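View pics/side0.png

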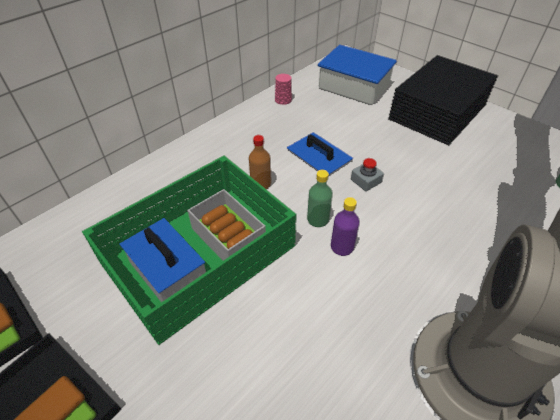

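The top view shows the crate at left (80-285, 97-248), with the closed pan near (148,172) and the open pan near (228,183). The bottles are amber (320,145), green (325,240) and purple, the distractor (313,290). The lid is at (410,170) and the call unit at (420,244).

```bash
cat > m.py <<'E'
from h import *
def rect(P):
    r=cv2.minAreaRect((P[:,:2]*1000).astype(np.float32)); return np.round(r[0],1),np.round(r[1],1),round(r[2],2)
E
python3 - <<'E'
from m import *
for n in('top','side'):
    d=np.load(n+'0.npz');P=d['P'];px=d['px'].astype(int)
    hsv=cv2.cvtColor(d['px'],cv2.COLOR_RGB2HSV).astype(int); h,s,v=np.moveaxis(hsv,-1,0)
    X,Y,Z=np.moveaxis(P,-1,0)
    k=cv2.getStructuringElement(0,(3,3))
    def rep(name,m,er=0):
        m=m&np.isfinite(Z)
        nn,lab,st,_=cv2.connectedComponentsWithStats(m.astype(np.uint8),connectivity=8)
        if nn<2: print(n,name,'none');return
        i=1+st[1:,4].argmax(); Q=P[lab==i]; print(n,name,len(Q),'mean',(Q.mean(0)*1000).round(1),'z',(np.percentile(Q[:,2],[2,50,98])*1000).round(1),'rect',*rect(Q))
    blue=(h>100)&(h<125)&(s>120)
    red=((h<6)|(h>174))&(s>150)
    work=(X>.2)&(X<.9)
    rep('lid flange',blue&(Y<-.1)&(Y>-.4)&(Z<.06)&(X<.8)&(Z>.005))
    rep('lid handle',(Z>.038)&(Z<.06)&(v<70)&(Y<-.1)&(Y>-.4)&(X>.4)&(X<.7))
    rep('lid handle top',(Z>.044)&(Z<.06)&(v<70)&(Y<-.1)&(Y>-.4)&(X>.4)&(X<.7))
    rep('call',red&(Y<-.15)&(Z>.058)&(Z<.08)&(X<.6))
    rep('housing',(Y<-.15)&(Y>-.4)&(Z>.030)&(Z<.04)&(X>.2)&(X<.5))
    rep('closed lid',blue&(Y>.1)&(Z>.07))
    rep('closed handle',(v<70)&(Y>.1)&(Z>.098)&(Z<.12)&(s<100)&(X<.7))
    rep('crate rim',(h>50)&(h<85)&(s>100)&(Y>0)&(Z>.104)&(Z<.118))
    rep('pan rim',(s<80)&(Y>.04)&(Y<.25)&(Z>.064)&(Z<.077)&(X>.35)&(X<.65))
    for nm,c in(('a',(.51,-.06)),('b',(.36,-.06)),('purple',(.28,-.05))):
        rep(nm,(np.hypot(X-c[0],Y-c[1])<.06)&(Z>.02)&(Y<0.0))
        rep(nm+'cap',(np.hypot(X-c[0],Y-c[1])<.06)&(Z>.14)&(Y<0.0))
E
```

```text
top lid flange 3346 mean [ 592.4 -261.6   13.6] z [10.4 13.6 16.6] rect [ 594.1 -263.2] [106.7 155.6] 85.04
top lid handle 361 mean [ 593.1 -261.6   48.2] z [39.6 49.  51.9] rect [ 593.5 -262.8] [14.6 88.2] 85.91
top lid handle top 323 mean [ 593.4 -262.2   49. ] z [44.9 49.2 52. ] rect [ 593.5 -262.8] [14.6 88.2] 85.91
top call 226 mean [ 439.2 -267.4   67.4] z [64.5 67.4 70.2] rect [ 439.5 -267.7] [30.6 31.6] 43.12
top housing 528 mean [ 438.6 -263.5   36. ] z [31.4 36.2 39.1] rect [ 439.5 -267.9] [59.8 60.1] 79.59
top closed lid 4074 mean [577.2 255.5  77. ] z [73.8 76.6 80. ] rect [579.  256.8] [106.5 155.5] 85.39
top closed handle 325 mean [576.7 255.7 111.9] z [105.5 112.2 115. ] rect [577.8 256.2] [12.8 87.7] 85.19
top crate rim 2627 mean [572.9 200.  110.2] z [104.9 110.4 113.2] rect [571.9 181.8] [352.7 253. ] 85.18
top pan rim 536 mean [561.2 107.8  70.7] z [64.6 71.3 74.2] rect [558.4 104.9] [100.5 150.6] 85.03
top a 200 mean [460.1 -72.3 103.7] z [ 39.6 102.5 150.6] rect [461.7 -74.8] [18.  45.7] 18.15
top acap 22 mean [454.4 -76.6 149.6] z [143.9 149.8 151.5] rect [455. 
[... 1081 characters left out ...]
rim 2108 mean [554.5 207.3 109.2] z [104.4 109.7 112.2] rect [571.5 180.8] [351.4 253.5] 85.19
side pan rim 544 mean [555.5 105.3  69.3] z [64.2 69.7 73.5] rect [559.9 103.9] [101.5 154.5] 85.09
side a 143 mean [457.2 -62.   79.2] z [ 22.7  88.6 126.4] rect [458.6 -67.1] [16.8 27.3] 56.18
side acap 13 mean [454.3 -75.9 149.3] z [143.2 149.7 152.7] rect [455.4 -76.9] [ 3.9 15.4] 16.01
side b 1075 mean [346.3 -42.6  88.3] z [ 23.5  92.6 151. ] rect [349.7 -49.4] [52.1 42.3] 39.28
side bcap 131 mean [351.9 -53.  148.5] z [140.7 149.6 151.7] rect [352.7 -54.8] [24.3 24.9] 71.05
side purple 335 mean [332.1 -47.3  71.2] z [ 22.9  75.1 109.4] rect [333.3 -51. ] [37.  13.4] 81.07
side purplecap none
```

```bash
cat > go.py <<'E'
from h import *
from scipy.spatial.transform import Rotation as R
def goal(pos,yaw):
    o=bot.get_obs(); q=o['tool_rot']; r=R.from_quat(q,scalar_first=True)
    t=R.from_euler('z',yaw,degrees=True)*R.from_euler('x',180,degrees=True)
    rv=(r.inv()*t).as_rotvec()/(2*np.pi); 
    sh=r.inv().apply(np.array(pos)-o['eef_pos'])/.4
    print('shift',sh.round(4).tolist(),'turn',rv.round(4).tolist(),'|',o['eef_pos'].round(4),'F',o['contact_force'].round(1),'t',round(o['t'],1),'w',o['gripper_width'].round(3))
E
python3 - <<'E'
from m import *
from go import goal
d=np.load('side0.npz');P=d['P'];px=d['px']
d2=np.load('top0.npz')
for nm,D in(('side',d),('top',d2)):
    P=D['P'];X,Y,Z=np.moveaxis(P,-1,0);hsv=cv2.cvtColor(D['px'],cv2.COLOR_RGB2HSV).astype(int);h,s,v=np.moveaxis(hsv,-1,0)
    m=(Y<-.42)&(X>.25)&(Z>.02)&(X<.65)&(v<70)
    Q=P[m];print(nm,len(Q),Q.min(0) if len(Q) else '',Q.max(0) if len(Q) else '')
    for a,b in((-.13,.01),):
        m=(Y>a)&(Y<b)&(Z>.14)&(Z<.17)&(X>.2)&(X<.65)
        nn,lab,st,_=cv2.connectedComponentsWithStats(m.astype(np.uint8))
        for i in range(1,nn):
            Q=P[lab==i]
            if len(Q)>20: print('cap',*rect(Q),Q[:,2].max())
goal((.439,-.2675,.12),15.8)
E
```

```text
side 5494 [ 0.35396164 -0.81425911  0.02001033] [ 0.56321521 -0.53774966  0.11083574]
cap [632.  -71.1] [24.1 24. ] 42.59 0.15309346854690853
cap [445.1 -80.7] [24.4 24.4] 0.11 0.15291641325304972
cap [352.7 -54.8] [24.3 24.9] 71.05 0.15193730920078863
top 744 [ 0.35356825 -0.55320285  0.02000121] [ 0.55189834 -0.53814377  0.05963219]
cap [631.  -71.3] [24.4 23.8] 88.85 0.15498085145335205
cap [445.5 -79.7] [23.7 24.2] 48.46 0.1538298532643143
cap [352.9 -54.7] [25.3 23.3] 89.35 0.1544364569852713Traceback (most recent call last):
  File "<stdin>", line 15, in <module>
  File "go.py", line 8, in goal
    print('shift',sh.round(4).tolist(),'turn',rv.round(4).tolist(),'|',o['eef_pos'].round(4),'F',o['contact_force'].round(1),'t',round(o['t'],1),'w',o['gripper_width'].round(3))
                                                                                                                                                     ^^^^^^^^^^^^^^^^^^^^^^^^
AttributeError: 'float' object has no attribute 'round'
```

```bash
sed -i "s/o\['gripper_width'\].round(3)/round(float(o['gripper_width']),3)/" go.py
python3 -c "
from go import *
goal((.439,-.2675,.13),15.8)"
```

```text
shift [0.874, -0.7435, 0.1794] turn [-0.0003, 0.0, 0.0] | [ 0.1836 -0.649   0.2013] F [ 0.7 -0.3  0.9] t 0.1 w 0.995
```

{"api": "play_rows", "payload": {
  "motion": [
    [[0.04, -0.03, 0], [0, 0, 0]],
    [[0.11, -0.09, 0], [0, 0, 0]],
    [[0.19, -0.16, 0], [0, 0, 0]],
    [[0.27, -0.23, 0], [0, 0, 0]],
    [[0.35, -0.3, 0], [0, 0, 0]],
    [[0.43, -0.37, 0], [0, 0, 0]],
    [[0.49, -0.42, 0], [0, 0, 0]],
    [[0.52, -0.44, 0], [0, 0, 0]]
  ],
  "fingers": 0,
  "grip_force": 30
}}

```text
t: 0.9
eef_pos: [0.3377, -0.4198, 0.2014]
tool_rot: [-0.001, 0.99, 0.14, -0.0]
contact_force: [0.5, 0.5, 0.6]
gripper_width: -0.003
```

```bash
python3 -c "
from go import *
goal((.439,-.267,.1),-4.9)"
```

```text
shift [0.3489, -0.2965, 0.2545] turn [-0.0005, 0.0, 0.0582] | [ 0.3377 -0.4198  0.2014] F [0.5 0.5 0.6] t 0.9 w -0.003
```

{"api": "play_rows", "payload": {
  "motion": [
    [[0.06, -0.05, 0.02], [0, 0, 0.01]],
    [[0.14, -0.12, 0.05], [0, 0, 0.02]],
    [[0.22, -0.19, 0.1], [0, 0, 0.03]],
    [[0.29, -0.25, 0.15], [0, 0, 0.045]],
    [[0.33, -0.28, 0.2], [0, 0, 0.055]],
    [[0.349, -0.2965, 0.24], [0, 0, 0.058]],
    [[0.349, -0.2965, 0.2545], [0, 0, 0.058]],
    [[0.349, -0.2965, 0.2545], [0, 0, 0.058]]
  ]
}}

```text
t: 1.7
eef_pos: [0.438, -0.2678, 0.0992]
tool_rot: [-0.002, 0.999, -0.042, -0.001]
contact_force: [0.2, 0.6, 0.7]
gripper_width: -0.006
```

Run:
```python
from go import *
goal((.439,-.267,.055),-4.9)
for n in('top','side'):
    c,P=cam(n); save(n+'1.png',c['pixels'])
```

```text
shift [0.0026, -0.002, 0.1105] turn [-0.0005, 0.0004, 0.0001] | [ 0.438  -0.2678  0.0992] F [0.2 0.6 0.7] t 1.7 w -0.006
```

View pics/side1.png

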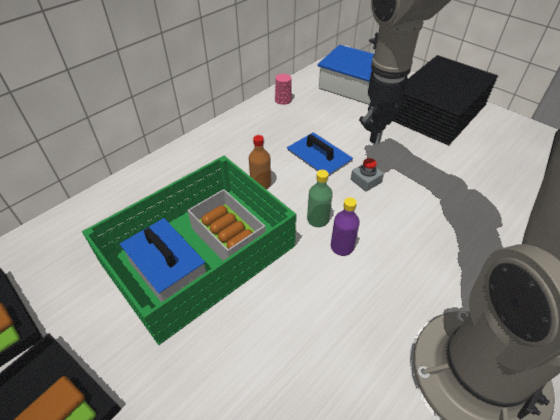

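The shut fingers (375,140) hang above the red plunger (370,164), so I'll press.

{"api": "play_rows", "payload": {
  "motion": [
    [[0.002, -0.001, 0.03], [0, 0, 0]],
    [[0.002, -0.001, 0.06], [0, 0, 0]],
    [[0.002, -0.001, 0.08], [0, 0, 0]],
    [[0.002, -0.001, 0.09], [0, 0, 0]],
    [[0.002, -0.001, 0.098], [0, 0, 0]],
    [[0.002, -0.001, 0.104], [0, 0, 0]],
    [[0.002, -0.001, 0.108], [0, 0, 0]],
    [[0.002, -0.001, 0.108], [0, 0, 0]]
  ]
}}

```text
t: 2.6
eef_pos: [0.4395, -0.2682, 0.0573]
tool_rot: [-0.001, 0.999, -0.043, -0.0]
contact_force: [-0.1, 0.1, -0.3]
gripper_width: -0.004
```

Run:
```python
from go import *
goal((.439,-.267,.055),-4.9)
c,P=cam('side'); save('side2.png',cv2.resize(c['pixels'][100:210,320:440],None,fx=5,fy=5,interpolation=2))
c,P=cam('top'); save('top2.png',cv2.resize(c['pixels'][130:280,360:500],None,fx=4,fy=4,interpolation=2))
```

```text
shift [-0.0015, -0.0028, 0.0057] turn [-0.0003, 0.0, -0.0001] | [ 0.4395 -0.2682  0.0573] F [-0.1  0.1 -0.3] t 2.6 w -0.004
```

View pics/side2.png

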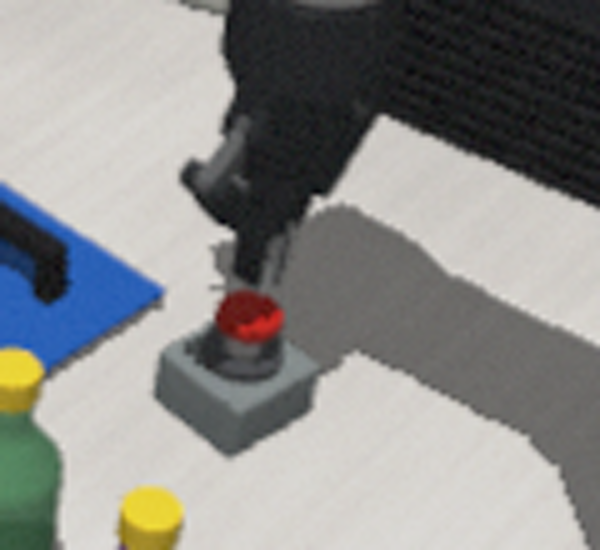

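View pics/top2.png

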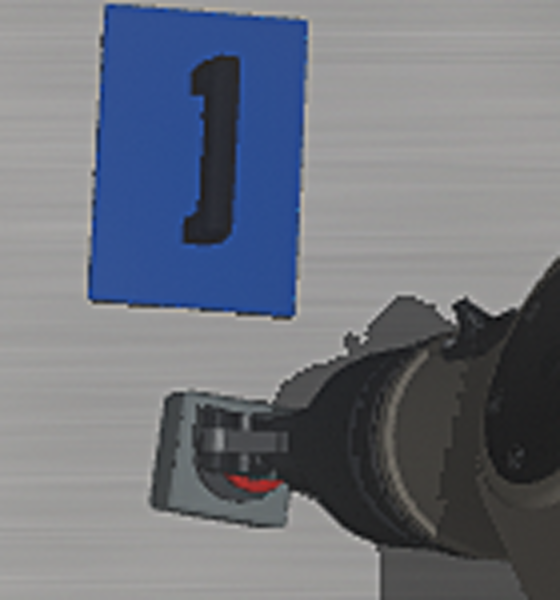

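Run:
```python
from go import *
from m import rect
for n in('side','top'):
    c,P=cam(n);X,Y,Z=np.moveaxis(P,-1,0);hsv=cv2.cvtColor(c['pixels'],cv2.COLOR_RGB2HSV).astype(int);h,s,v=np.moveaxis(hsv,-1,0)
    near=(np.hypot(X-.439,Y+.267)<.06)
    m=near&((h<8)|(h>172))&(s>150);Q=P[m];print(n,'red',len(Q),np.percentile(Q,[2,50,98],axis=0).round(4).tolist())
    for a in np.arange(.04,.12,.01):
        m=near&~(((h<8)|(h>172))&(s>150))&(Z>a)&(Z<a+.01);Q=P[m]
        if len(Q)>3: print(round(a,2),len(Q),*rect(Q))
```

```text
side red 92 [[0.4255, -0.2786, 0.0598], [0.4381, -0.2641, 0.0667], [0.4524, -0.2541, 0.07]]
0.04 113 [ 438.9 -265.8] [41.2 33.1] 25.76
0.05 7 [ 434.8 -263.4] [19.9  6.7] 43.13
0.06 19 [ 441.2 -273.7] [32.  21.2] 17.7
0.08 5 [ 440.4 -263. ] [14.3  2.8] 3.91
0.09 26 [ 434.7 -262.8] [24.6  9.5] 50.1
0.1 35 [ 434.5 -262. ] [26.6 10.4] 46.93
0.11 35 [ 434.9 -265.6] [30.7 12.9] 58.51
top red 32 [[0.4239, -0.2757, 0.0635], [0.4277, -0.2657, 0.0672], [0.4297, -0.2562, 0.0691]]
0.04 64 [ 433.8 -262. ] [49.  41.4] 16.52
0.06 5 [ 426.6 -265.9] [25.4  6.2] 81.12
0.1 5 [ 431.2 -259.6] [4.3 1.2] 32.03
```

Run:
```python
from go import *
o=bot.get_obs();print(o['q'],o['eef_pos'])
c,P=cam('side')
print('rows: Z mm | X | ')
for r in range(144,170,2): print(r,[ '%d'%(1000*z) if np.isfinite(z) else 'n' for z in P[r,358:382:2,2]], ['%d'%(1000*z) if np.isfinite(z) else 'n' for z in P[r,358:382:2,0]])
```

```text
[ 0.5243705   0.41588645 -0.11788231  2.05010856  0.07291435  0.6799446
 -1.29716542] [ 0.43965904 -0.26829977  0.05753128]
rows: Z mm | X | 
144 ['-2', '0', '0', '134', '152', '149', '146', '142', '135', '134', '123', '0'] ['548', '542', '537', '449', '434', '433', '432', '431', '432', '429', '432', '500']
146 ['1', '0', '0', '0', '0', '142', '138', '138', '131', '127', '119', '0'] ['540', '537', '532', '528', '524', '433', '432', '429', '430', '428', '429', '495']
148 ['0', '1', '0', '-2', '1', '115', '134', '121', '118', '118', '115', '0'] ['536', '530', '528', '525', '518', '445', '430', '434', '433', '430', '428', '490']
150 ['0', '2', '2', '0', '1', '110', '113', '114', '112', '111', '2', '2'] ['530', '525', '521', '518', '513', '444', '438', '434', '432', '429', '488', '484']
152 ['0', '0', '-1', '1', '0', '102', '109', '106', '106', '104', '0', '2'] ['525', '521', '518', '512', '508', '444', '437', '434', '431', '429', '484', '479']
154 ['0', '1', '-1', '1', '0', '98', '102', '100', '103', '96', '0', '0'] ['519', '515', '512', '507', '504', '442', '436', '434', '428', '429', 
[... 414 characters left out ...]
', '454', '450', '445', '442', '439', '435', '468', '464', '460']
162 ['-1', '0', '0', '64', '66', '66', '67', '69', '65', '67', '0', '-1'] ['500', '496', '491', '451', '446', '443', '438', '434', '432', '428', '460', '457']
164 ['0', 'n', '34', '63', '68', '67', '67', '66', '68', '65', '0', '0'] ['495', 'n', '467', '447', '441', '438', '434', '431', '427', '424', '455', '451']
166 ['34', '37', '40', '42', '65', '63', '67', '63', '63', '0', '0', '0'] ['470', '465', '460', '455', '438', '435', '430', '428', '425', '455', '451', '447']
168 ['36', '39', '44', '42', '48', '52', '53', '48', '42', '43', '35', '0'] ['464', '459', '452', '450', '443', '437', '433', '432', '432', '427', '427', '442']
```

The fingertips actually appear near z ≈ 85 mm while the TCP reads 57 mm, and the plunger is still up at 67 mm. I'll go down in small steps and watch the force.

{"api": "play_rows", "payload": {
  "motion": [
    [[0, 0, 0.01], [0, 0, 0]],
    [[0, 0, 0.02], [0, 0, 0]],
    [[0, 0, 0.03], [0, 0, 0]],
    [[0, 0, 0.03], [0, 0, 0]]
  ]
}}

```text
t: 3.25
eef_pos: [0.4391, -0.268, 0.0447]
tool_rot: [-0.001, 0.999, -0.043, -0.001]
contact_force: [-0.7, -0.8, 0.9]
gripper_width: -0.003
```

Run:
```python
from go import *
goal((.439,-.267,.055),-4.9)
c,P=cam('side'); save('side3.png',cv2.resize(c['pixels'][100:210,320:440],None,fx=5,fy=5,interpolation=2))
for r in range(150,172,2): print(r,[ '%d'%(1000*z) if np.isfinite(z) else 'n' for z in P[r,358:382:2,2]])
```

```text
shift [-0.0005, -0.0025, -0.0257] turn [-0.0004, 0.0002, -0.0001] | [ 0.4391 -0.268   0.0447] F [-0.7 -0.8  0.9] t 3.2 w -0.003
150 ['0', '1', '-1', '0', '123', '133', 'n', '121', '119', '113', '99', '0']
152 ['2', '1', '1', '2', '2', '103', '120', '107', '107', '104', '0', '2']
154 ['3', '1', '0', '1', '95', '99', '104', '100', '104', '98', '0', '0']
156 ['2', '0', '0', '1', '89', '93', '95', '95', '95', '92', '-1', '1']
158 ['1', '0', '0', '0', '82', '85', '89', '87', '90', '81', '2', '0']
160 ['0', '1', '0', '68', '68', '74', '85', '81', '81', '0', '1', '2']
162 ['-2', '1', '0', '68', '67', '68', '67', '78', '67', '65', '0', '-1']
164 ['0', '0', '37', '63', '66', '67', '66', '69', '66', '67', '1', '0']
166 ['35', '34', '43', '43', '63', '63', '67', '64', '65', '0', '0', '-1']
168 ['35', '37', '41', '43', '46', '52', '51', '51', '40', '42', '34', '2']
170 ['35', '41', '42', '43', '44', '45', '45', '40', '43', '42', '36', '36']
```

View pics/side3.png

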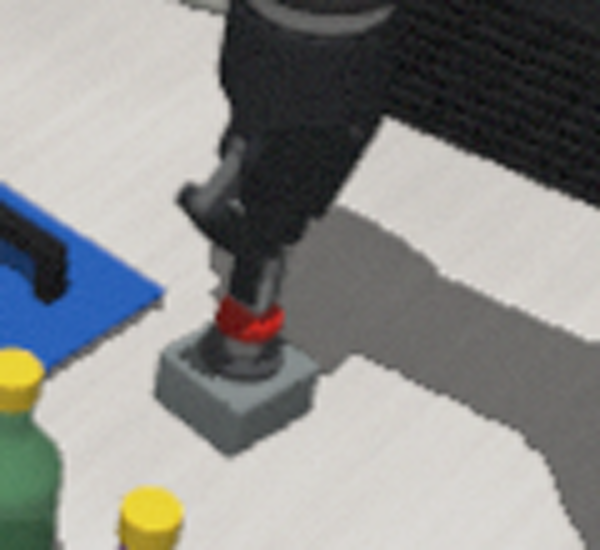

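The tips are now just above the head, at about 76 mm. The reported z therefore runs about 30 mm below the real tip.

{"api": "play_rows", "payload": {
  "motion": [
    [[0, 0, 0.008], [0, 0, 0]],
    [[0, 0, 0.016], [0, 0, 0]],
    [[0, 0, 0.024], [0, 0, 0]],
    [[0, 0, 0.024], [0, 0, 0]]
  ]
}}

```text
t: 3.7
eef_pos: [0.4393, -0.2681, 0.0352]
tool_rot: [-0.001, 0.999, -0.043, -0.0]
contact_force: [0.9, -0.3, 2.8]
gripper_width: -0.001
```

Contact has begun (2.8 N, spring start), so about 12 mm remain.

{"api": "play_rows", "payload": {
  "motion": [
    [[0, 0, 0.008], [0, 0, 0]],
    [[0, 0, 0.015], [0, 0, 0]],
    [[0, 0, 0.022], [0, 0, 0]],
    [[0, 0, 0.022], [0, 0, 0]]
  ]
}}

```text
t: 4.1
eef_pos: [0.4394, -0.2681, 0.0263]
tool_rot: [-0.001, 0.999, -0.043, -0.0]
contact_force: [-1.3, 0.6, 6.9]
gripper_width: 0.001
```

{"api": "play_rows", "payload": {
  "motion": [
    [[0, 0, 0.004], [0, 0, 0]],
    [[0, 0, 0.007], [0, 0, 0]],
    [[0, 0, 0.007], [0, 0, 0]]
  ]
}}

```text
t: 4.4
eef_pos: [0.4396, -0.2682, 0.0256]
tool_rot: [-0.001, 0.999, -0.043, -0.0]
contact_force: [-8.4, 4.9, 30.1]
gripper_width: -0.005
```

Run:
```python
from go import *
goal((.439,-.267,.055),-4.9)
c,P=cam('side');X,Y,Z=np.moveaxis(P,-1,0);hsv=cv2.cvtColor(c['pixels'],cv2.COLOR_RGB2HSV).astype(int);h,s,v=np.moveaxis(hsv,-1,0)
m=(np.hypot(X-.439,Y+.267)<.03)&((h<8)|(h>172))&(s>150);print(m.sum(),np.percentile(Z[m],[5,50,75,90,95]))
```

```text
shift [-0.0018, -0.0031, -0.0734] turn [-0.0003, 0.0001, -0.0001] | [ 0.4396 -0.2682  0.0256] F [-8.4  4.9 30.1] t 4.4 w -0.005
55 [0.04893343 0.05415489 0.05580801 0.05624933 0.05658605]
```

{"api": "play_rows", "payload": {
  "motion": [
    [[0, 0, -0.01], [0, 0, 0]],
    [[0, 0, -0.03], [0, 0, 0]],
    [[0, 0, -0.06], [0, 0, 0]],
    [[0, 0, -0.12], [0, 0, 0]],
    [[0, 0, -0.2], [0, 0, 0]],
    [[0, 0, -0.25], [0, 0, 0]],
    [[0, 0, -0.25], [0, 0, 0]]
  ]
}}

```text
t: 5.15
eef_pos: [0.4416, -0.2694, 0.1288]
tool_rot: [0.0, 0.999, -0.043, 0.002]
contact_force: [0.6, -0.5, 0.4]
gripper_width: -0.002
```

Run:
```python
from go import *
from m import rect
for n in ('side','top'):
    c,P=cam(n);X,Y,Z=np.moveaxis(P,-1,0);hsv=cv2.cvtColor(c['pixels'],cv2.COLOR_RGB2HSV).astype(int);h,s,v=np.moveaxis(hsv,-1,0)
    m=(np.hypot(X-.439,Y+.267)<.03)&((h<8)|(h>172))&(s>150);print(m.sum(),np.percentile(Z[m],[5,50,75,90,95]))
    save(n+'4.png',c['pixels'])
goal((.594,-.263,.15),-4.95)
```

```text
96 [0.0630601  0.06684354 0.06808258 0.0688612  0.06934956]
140 [0.06528221 0.06762594 0.06849878 0.06928692 0.06970947]
shift [0.3832, -0.047, -0.0602] turn [-0.0002, -0.0, 0.0] | [ 0.4397 -0.2685  0.1259] F [-0.3 -0.3 -1. ] t 5.2 w -0.003
```

View pics/side4.png

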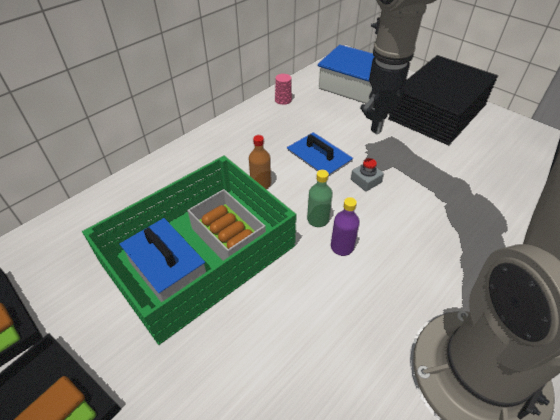

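The plunger went fully down (top at about 55-56 mm) and is back at 67 mm. Next is the lid.

{"api": "play_rows", "payload": {
  "motion": [
    [[0.04, -0.005, 0], [0, 0, 0]],
    [[0.12, -0.015, 0], [0, 0, 0]],
    [[0.2, -0.025, 0], [0, 0, 0]],
    [[0.28, -0.035, 0], [0, 0, 0]],
    [[0.34, -0.042, 0], [0, 0, 0]],
    [[0.383, -0.047, 0.05], [0, 0, 0]],
    [[0.383, -0.047, 0.1], [0, 0, 0]],
    [[0.383, -0.047, 0.1], [0, 0, 0]]
  ],
  "fingers": 50
}}

```text
t: 6.05
eef_pos: [0.5911, -0.2614, 0.0812]
tool_rot: [-0.002, 0.999, -0.043, -0.004]
contact_force: [-1.0, 0.2, -0.6]
gripper_width: 0.586
```

Run:
```python
from go import *
goal((.594,-.263,.04),-4.95)
c,P=cam('side'); save('side5.png',cv2.resize(c['pixels'][60:200,260:420],None,fx=4,fy=4,interpolation=2))
c,P=cam('top'); save('top5.png',cv2.resize(c['pixels'][90:260,360:530],None,fx=3,fy=3,interpolation=2))
```

```text
shift [0.0084, 0.0038, 0.103] turn [-0.0006, 0.0013, 0.0002] | [ 0.5911 -0.2614  0.0812] F [-1.   0.2 -0.6] t 6.0 w 0.586
```

View pics/side5.png

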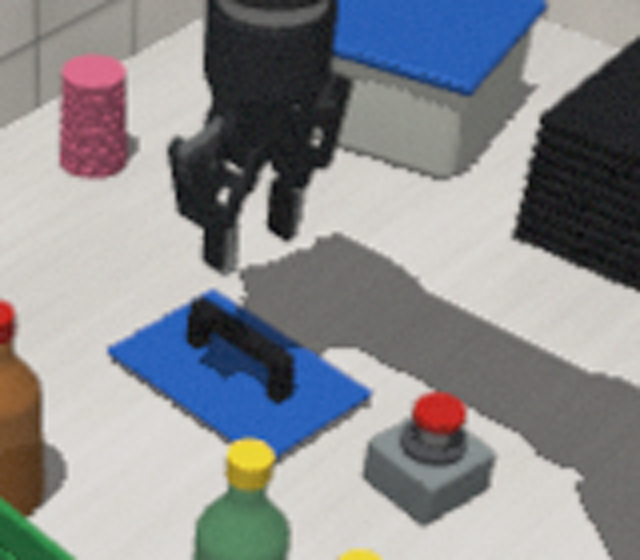

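View pics/top5.png

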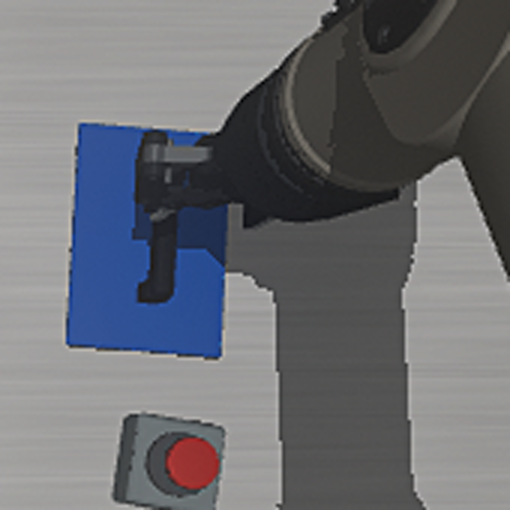

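The jaws straddle the handle crosswise. I'll lower to just above it and then check centring.

{"api": "play_rows", "payload": {
  "motion": [
    [[0.008, 0.004, 0.03], [-0.0005, 0.001, 0]],
    [[0.008, 0.004, 0.06], [-0.0005, 0.001, 0]],
    [[0.008, 0.004, 0.09], [-0.0005, 0.001, 0]],
    [[0.008, 0.004, 0.1], [-0.0005, 0.001, 0]],
    [[0.008, 0.004, 0.1], [-0.0005, 0.001, 0]]
  ]
}}

```text
t: 6.65
eef_pos: [0.5948, -0.2642, 0.0436]
tool_rot: [0.0, 0.999, -0.043, 0.001]
contact_force: [0.1, 0.0, 0.4]
gripper_width: 0.587
```

Run:
```python
from go import *
from m import rect
goal((.594,-.263,-.006),-4.95)
c,P=cam('side'); save('side6.png',cv2.resize(c['pixels'][60:200,260:420],None,fx=4,fy=4,interpolation=2))
X,Y,Z=np.moveaxis(P,-1,0)
m=(abs(X-.594)<.06)&(abs(Y+.263)<.06)&(Z>.055)&(Z<.1)
nn,lab,st,ce=cv2.connectedComponentsWithStats(m.astype(np.uint8))
for i in range(1,nn):
    Q=P[lab==i]
    if len(Q)>5: print(len(Q),ce[i].round(),rect(Q),np.percentile(Q[:,2],[2,98]).round(3))
```

```text
shift [-0.0025, -0.0029, 0.1239] turn [0.0001, -0.0002, -0.0] | [ 0.5948 -0.2642  0.0436] F [0.1 0.  0.4] t 6.7 w 0.587
60 [329. 126.] (array([ 591.9, -290.4]), array([21.9, 14.9]), 23.72) [0.077 0.1  ]
47 [314. 135.] (array([ 594.2, -230.7]), array([18.9, 13.1]), 20.87) [0.078 0.099]
```

View pics/side6.png

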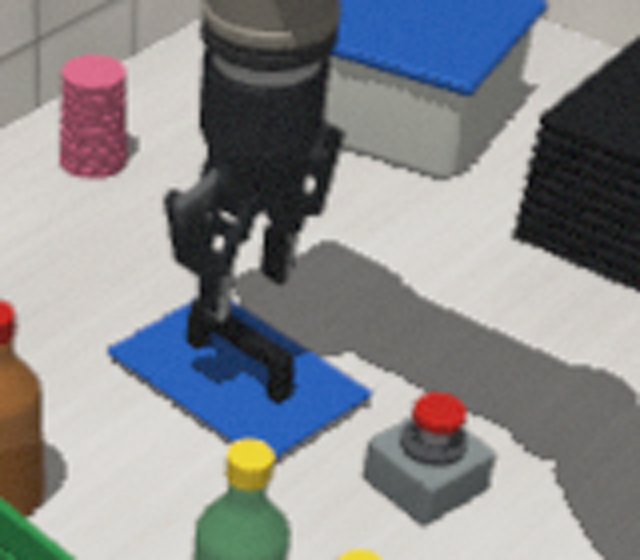

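{"api": "play_rows", "payload": {
  "motion": [
    [[-0.002, -0.003, 0.03], [0, 0, 0]],
    [[-0.002, -0.003, 0.06], [0, 0, 0]],
    [[-0.002, -0.003, 0.08], [0, 0, 0]],
    [[-0.002, -0.003, 0.1], [0, 0, 0]],
    [[-0.002, -0.003, 0.112], [0, 0, 0]],
    [[-0.002, -0.003, 0.12], [0, 0, 0]],
    [[-0.002, -0.003, 0.12], [0, 0, 0]]
  ]
}}

```text
t: 7.4
eef_pos: [0.5946, -0.2631, -0.0041]
tool_rot: [0.0, 0.999, -0.043, 0.001]
contact_force: [-0.3, -0.7, -0.5]
gripper_width: 0.581
```

Run:
```python
from go import *
goal((.594,-.263,-.006),-4.95)
c,P=cam('side'); save('side7.png',cv2.resize(c['pixels'][60:200,260:420],None,fx=4,fy=4,interpolation=2))
```

```text
shift [-0.0016, -0.0002, 0.0047] turn [0.0001, -0.0003, -0.0] | [ 0.5946 -0.2631 -0.0041] F [-0.3 -0.7 -0.5] t 7.4 w 0.581
```

View pics/side7.png

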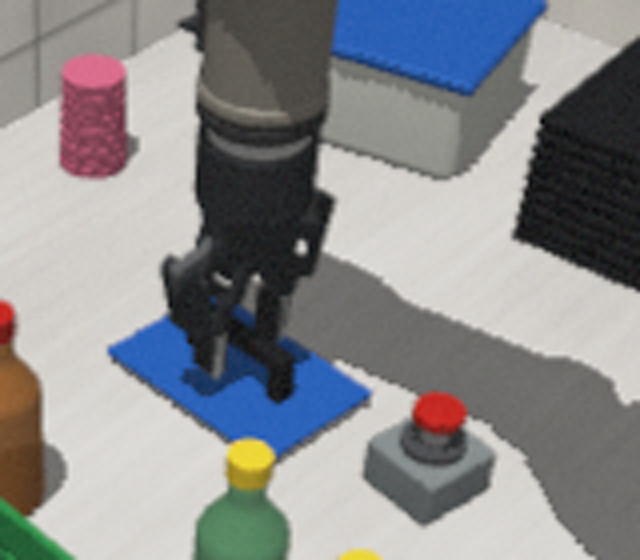

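The fingers stand either side of the handle, with the tips clear of the flange. I'll close now.

{"api": "play_rows", "payload": {
  "motion": [
    [[0, 0, 0.002], [0, 0, 0]],
    [[0, 0, 0.002], [0, 0, 0]],
    [[0, 0, 0.002], [0, 0, 0]],
    [[0, 0, 0.002], [0, 0, 0]],
    [[0, 0, 0.002], [0, 0, 0]],
    [[0, 0, 0.002], [0, 0, 0]],
    [[0, 0, 0.002], [0, 0, 0]]
  ],
  "fingers": 0,
  "grip_force": 70
}}

```text
t: 8.15
eef_pos: [0.5953, -0.2634, -0.0039]
tool_rot: [0.001, 0.999, -0.043, 0.002]
contact_force: [-0.7, 0.8, 5.6]
gripper_width: 0.146
```

{"api": "play_rows", "payload": {
  "motion": [
    [[0, 0, -0.01], [0, 0, 0]],
    [[0, 0, -0.03], [0, 0, 0]],
    [[0, 0, -0.05], [0, 0, 0]],
    [[0, 0, -0.07], [0, 0, 0]],
    [[0, 0, -0.08], [0, 0, 0]],
    [[0, 0, -0.08], [0, 0, 0]]
  ]
}}

```text
t: 8.75
eef_pos: [0.5958, -0.2636, 0.0291]
tool_rot: [0.001, 0.999, -0.043, 0.002]
contact_force: [0.4, -0.2, -3.2]
gripper_width: 0.149
```

Run:
```python
from go import *
goal((.594,-.263,.185),-4.95)
c,P=cam('side'); save('side8.png',cv2.resize(c['pixels'][60:200,260:420],None,fx=4,fy=4,interpolation=2))
```

```text
shift [-0.0026, -0.0005, -0.3899] turn [0.0003, -0.0008, -0.0] | [ 0.5958 -0.2636  0.0291] F [ 0.4 -0.2 -3.2] t 8.8 w 0.149
```

View pics/side8.png

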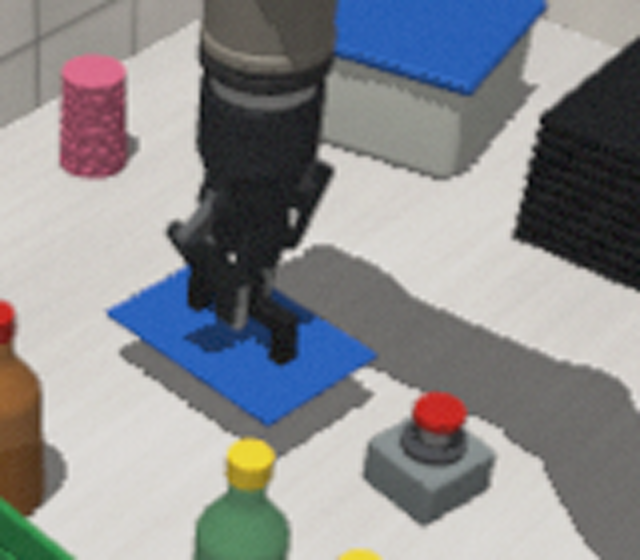

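The lid is lifted level. I'll raise it well above the bottles (underside near 0.2 m).

{"api": "play_rows", "payload": {
  "motion": [
    [[0, 0, -0.03], [0, 0, 0]],
    [[0, 0, -0.08], [0, 0, 0]],
    [[0, 0, -0.15], [0, 0, 0]],
    [[0, 0, -0.22], [0, 0, 0]],
    [[0, 0, -0.3], [0, 0, 0]],
    [[0, 0, -0.37], [0, 0, 0]],
    [[0, 0, -0.42], [0, 0, 0]],
    [[0, 0, -0.44], [0, 0, 0]]
  ]
}}

```text
t: 9.6
eef_pos: [0.5957, -0.2635, 0.2075]
tool_rot: [0.001, 0.999, -0.043, 0.004]
contact_force: [1.1, 0.2, -3.0]
gripper_width: 0.144
```

```bash
cat > lidm.py <<'E'
from go import *
from m import rect
def lid():
    o=bot.get_obs()
    for n in('side','top'):
        c,P=cam(n);X,Y,Z=np.moveaxis(P,-1,0);hsv=cv2.cvtColor(c['pixels'],cv2.COLOR_RGB2HSV).astype(int);h,s,v=np.moveaxis(hsv,-1,0)
        e=o['eef_pos']
        m=(h>100)&(h<125)&(s>120)&(abs(X-e[0])<.12)&(abs(Y-e[1])<.075)&(Z>e[2]-.02)&(Z<e[2]+.04)
        Q=P[m]
        if len(Q)<50: continue
        A=np.c_[Q[:,:2]-Q[:,:2].mean(0),np.ones(len(Q))]; s_=np.linalg.lstsq(A,Q[:,2],rcond=None)[0]
        k=abs(Q[:,2]-A@s_)<.004; s_=np.linalg.lstsq(A[k],Q[k,2],rcond=None)[0]
        print(n,len(Q),'rect',*rect(Q),'flange z',np.median(Q[:,2]).round(4),'slope deg',np.degrees(s_[:2]).round(2),'eef',e.round(4))
E
python3 - <<'E'
from lidm import *
lid(); goal((.594,-.09,.2),-4.95)
E
```

```text
side 1203 rect [ 595.2 -261.1] [105.5 155. ] 85.54 flange z 0.2249 slope deg [ 0.35 -0.4 ] eef [ 0.5957 -0.2635  0.2075]
top 4410 rect [ 594.9 -262.4] [106.1 156. ] 85.07 flange z 0.2249 slope deg [ 0.28 -0.16] eef [ 0.5957 -0.2635  0.2075]
shift [-0.0405, -0.4316, 0.0133] turn [0.0003, -0.001, -0.0001] | [ 0.5951 -0.2634  0.2058] F [ 0.4  0.7 -3.3] t 9.7 w 0.146
```

```bash
python3 -c "
from go import *
goal((.559,.103,.206),-4.95)"
```

```text
shift [-0.1694, -0.9047, -0.0034] turn [0.0003, -0.001, -0.0001] | [ 0.5951 -0.2634  0.2058] F [ 0.4  0.7 -3.3] t 9.7 w 0.146
```

{"api": "play_rows", "payload": {
  "motion": [
    [[-0.004, -0.02, -0.003], [0, 0, 0]],
    [[-0.011, -0.06, -0.003], [0.0003, -0.001, 0]],
    [[-0.022, -0.12, -0.003], [0.0003, -0.001, 0]],
    [[-0.034, -0.18, -0.003], [0.0003, -0.001, 0]],
    [[-0.045, -0.24, -0.003], [0.0003, -0.001, 0]],
    [[-0.056, -0.3, -0.003], [0.0003, -0.001, 0]],
    [[-0.067, -0.36, -0.003], [0.0003, -0.001, 0]],
    [[-0.079, -0.42, -0.003], [0.0003, -0.001, 0]]
  ]
}}

```text
t: 10.5
eef_pos: [0.5771, -0.0903, 0.2053]
tool_rot: [-0.0, 0.999, -0.042, -0.001]
contact_force: [0.9, 0.5, -3.3]
gripper_width: 0.15
```

Run:
```python
from lidm import *
goal((.559,.103,.206),-4.95)
```

```text
shift [-0.086, -0.4776, -0.0011] turn [-0.0001, 0.0004, 0.0002] | [ 0.5771 -0.0903  0.2053] F [ 0.9  0.5 -3.3] t 10.5 w 0.15
```

{"api": "play_rows", "payload": {
  "motion": [
    [[-0.011, -0.06, -0.001], [0, 0, 0]],
    [[-0.022, -0.12, -0.001], [0, 0, 0]],
    [[-0.036, -0.2, -0.001], [0, 0, 0]],
    [[-0.05, -0.28, -0.001], [0, 0, 0]],
    [[-0.063, -0.35, -0.001], [0, 0, 0]],
    [[-0.076, -0.42, -0.001], [0, 0, 0]],
    [[-0.084, -0.465, -0.001], [0, 0, 0]],
    [[-0.086, -0.477, -0.001], [0, 0, 0]]
  ]
}}

```text
t: 11.3
eef_pos: [0.5571, 0.1071, 0.2051]
tool_rot: [-0.001, 0.999, -0.04, -0.002]
contact_force: [0.2, -0.5, -3.2]
gripper_width: 0.148
```

Run:
```python
from lidm import *
lid();goal((.559,.103,.12),-4.95)
c,P=cam('side'); save('side9.png',c['pixels'])
c,P=cam('top'); save('top9.png',c['pixels'])
```

```text
side 2285 rect [556.3 108. ] [105.7 155.4] 85.82 flange z 0.2225 slope deg [-0.34  0.09] eef [0.5571 0.1071 0.2051]
top 199 rect [613.7  60.6] [22.2 35.1] 84.24 flange z 0.2222 slope deg [-1.66  0.95] eef [0.5571 0.1071 0.2051]
shift [0.0035, 0.0022, 0.2131] turn [-0.0001, 0.0006, 0.0006] | [0.558  0.104  0.2052] F [ 0.1 -0.5 -2. ] t 11.4 w 0.146
```

View pics/side9.png

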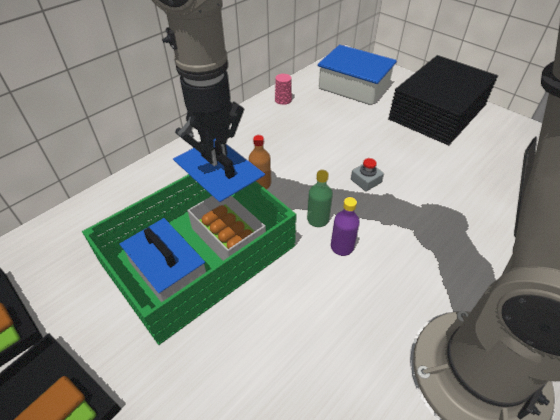

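View pics/top9.png

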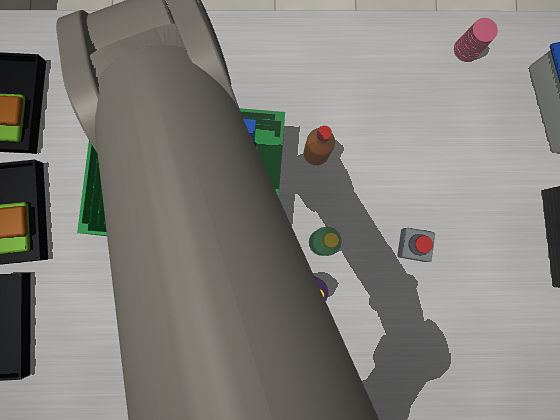

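The lid hangs above the open pan with the bottles still standing. I'll lower it partway and fine-tune.

{"api": "play_rows", "payload": {
  "motion": [
    [[0.003, 0.002, 0.02], [0, 0.0005, 0.0005]],
    [[0.003, 0.002, 0.06], [0, 0.0005, 0.0005]],
    [[0.003, 0.002, 0.1], [0, 0.0005, 0.0005]],
    [[0.003, 0.002, 0.15], [0, 0.0005, 0.0005]],
    [[0.003, 0.002, 0.19], [0, 0.0005, 0.0005]],
    [[0.003, 0.002, 0.215], [0, 0.0005, 0.0005]],
    [[0.003, 0.002, 0.225], [0, 0.0005, 0.0005]],
    [[0.003, 0.002, 0.225], [0, 0.0005, 0.0005]]
  ]
}}

```text
t: 12.3
eef_pos: [0.5594, 0.1, 0.115]
tool_rot: [0.0, 0.999, -0.045, -0.0]
contact_force: [0.3, -0.4, -3.6]
gripper_width: 0.148
```

Run:
```python
from lidm import *
lid();lid();goal((.559,.1035,.0815),-4.95)
c,P=cam('side'); save('side10.png',cv2.resize(c['pixels'][120:320,90:310],None,fx=3,fy=3,interpolation=2))
X,Y,Z=np.moveaxis(P,-1,0)
# visible pan rim now
hsv=cv2.cvtColor(c['pixels'],cv2.COLOR_RGB2HSV).astype(int);h,s,v=np.moveaxis(hsv,-1,0)
```

```text
side 2036 rect [559.6 100.4] [105.7 158. ] 84.9 flange z 0.1324 slope deg [-0.14 -0.05] eef [0.5594 0.1    0.115 ]
top 89 rect [621.8  46.1] [31.7 14.5] 26.75 flange z 0.133 slope deg [ 1.03 -0.68] eef [0.5594 0.1    0.115 ]
side 2039 rect [559.8 100.4] [106.2 156.5] 84.73 flange z 0.1334 slope deg [-0.06 -0.03] eef [0.5602 0.1005 0.1161]
top 87 rect [622.7  46.7] [30.3 14.6] 28.31 flange z 0.1334 slope deg [-0.8   1.42] eef [0.5602 0.1005 0.1161]
shift [-0.0038, -0.0065, 0.0871] turn [-0.0, -0.0002, -0.0004] | [0.5602 0.1008 0.1163] F [-0.1  0.4 -2.7] t 12.5 w 0.148
```

View pics/side10.png

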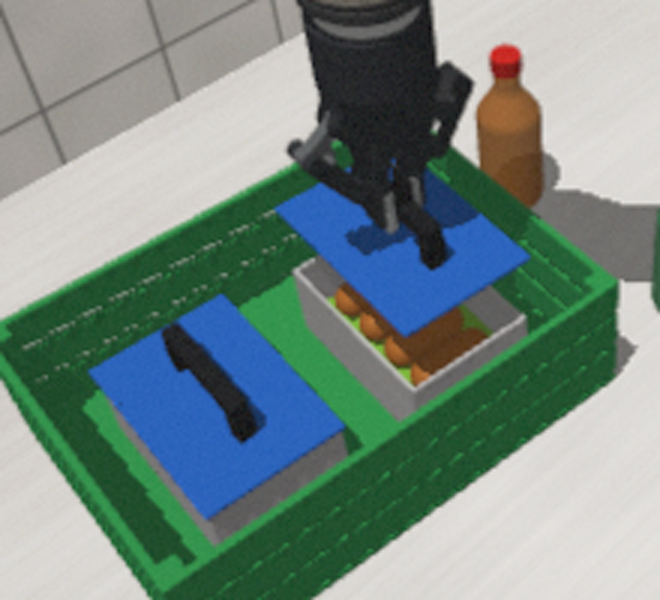

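```bash
python3 -c "
from go import *
goal((.559,.104,.082),-4.93)"
```

```text
shift [-0.0037, -0.0079, 0.0856] turn [0.0, -0.0002, -0.0005] | [0.5601 0.1007 0.1162] F [ 0.  -0.8 -3.2] t 12.6 w 0.151
```

{"api": "play_rows", "payload": {
  "motion": [
    [[-0.002, -0.004, 0.005], [0, 0, 0]],
    [[-0.004, -0.008, 0.02], [0, 0, -0.0005]],
    [[-0.004, -0.008, 0.035], [0, 0, -0.0005]],
    [[-0.004, -0.008, 0.05], [0, 0, -0.0005]],
    [[-0.004, -0.008, 0.065], [0, 0, -0.0005]],
    [[-0.004, -0.008, 0.077], [0, 0, -0.0005]],
    [[-0.004, -0.008, 0.084], [0, 0, -0.0005]],
    [[-0.004, -0.008, 0.084], [0, 0, -0.0005]]
  ]
}}

```text
t: 13.35
eef_pos: [0.5586, 0.1039, 0.0821]
tool_rot: [0.0, 0.999, -0.043, 0.0]
contact_force: [-0.6, 0.6, -2.1]
gripper_width: 0.151
```

Run:
```python
from lidm import *
lid();lid();lid();goal((.559,.104,.082),-4.93)
```

```text
side 1959 rect [559.  104.7] [105.1 156.9] 85.48 flange z 0.0995 slope deg [-0.09 -0.07] eef [0.5586 0.1039 0.0821]
top 104 rect [616.9  56.4] [31.1 18.6] 0.15 flange z 0.0997 slope deg [-2.46  1.61] eef [0.5586 0.1039 0.0821]
side 1964 rect [559.1 103.8] [107.2 157.1] 85.28 flange z 0.1001 slope deg [ 0.02 -0.1 ] eef [0.559  0.1041 0.0827]
top 103 rect [620.5  51.3] [35.3 16.4] 30.29 flange z 0.1004 slope deg [-0.3  -1.41] eef [0.559  0.1041 0.0827]
side 1959 rect [559.1 104.6] [105.4 156.8] 85.14 flange z 0.1003 slope deg [ 0.02 -0.13] eef [0.5591 0.1041 0.0829]
top 105 rect [620.1  51.2] [35.1 16.4] 28.91 flange z 0.1005 slope deg [-2.96  0.38] eef [0.5591 0.1041 0.0829]
shift [-0.0002, 0.0002, 0.0023] turn [-0.0, -0.0003, -0.0] | [0.5591 0.1041 0.0829] F [-0.6  0.  -2.9] t 13.7 w 0.15
```

Run:
```python
from lidm import *
c,P=cam('side'); save('side11.png',cv2.resize(c['pixels'][100:340,80:360],None,fx=2.5,fy=2.5,interpolation=2))
a=np.load('side0.npz');X,Y,Z=np.moveaxis(P,-1,0)
hsv=cv2.cvtColor(c['pixels'],cv2.COLOR_RGB2HSV).astype(int);h,s,v=np.moveaxis(hsv,-1,0)
for nm,x,y in(('a',.632,-.071),('b',.445,-.08),('purple',.353,-.055)):
    m=(np.hypot(X-x,Y-y)<.04)&(Z>.14)&(Z<.17)
    print(nm,m.sum(),*rect(P[m]))
m=(h>100)&(h<125)&(s>120)&(Y>.18)&(Z>.07)&(Z<.085); print('closed',*rect(P[m]))
m0=(a['P'][...,2]>.064)&(a['P'][...,2]<.077)&(abs(a['P'][...,0]-.559)<.1)&(abs(a['P'][...,1]-.104)<.07)
m=(s<80)&(abs(Z-.0705)<.0065)&(abs(X-.559)<.1)&(Y<.18)&(Y>.03); print('pan rim vis',m.sum(),*rect(P[m]))
```

```text
a 89 [631.6 -70.5] [23.7 23.8] 43.01
b 112 [445.3 -81.1] [26.2 24. ] 81.89
purple 133 [353. -55.] [24.4 23.1] 79.76
closed [580.4 256.7] [105.2 158. ] 85.17
pan rim vis 303 [558.6 104.3] [100.1 153.4] 85.12
```

View pics/side11.png

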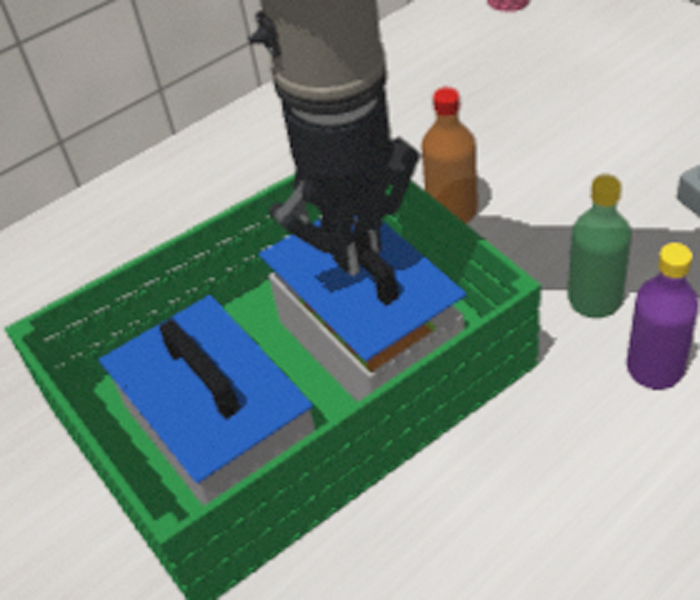

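The lid hovers about 16 mm above the rim, centred on the pan (lid 559.1, 104.4; pan 558.6-559, 104.3). It is level and squared up, and nothing else has moved. The arm is still, so I'll hand in.

Run:
```python
from go import *
goal((.559,.104,.082),-4.93); print(abs(bot.get_obs()['joint_vel']).max())
print(bot.hand_in())
```

```text
shift [-0.0001, 0.0003, 0.0023] turn [-0.0, -0.0003, -0.0] | [0.559  0.1041 0.0829] F [ 0.2 -0.1 -1.9] t 13.7 w 0.152
0.004075572515780224
the job is handed in; nothing more can be done
None
```

I rang the call unit, carried the lid over the bottles and crate wall, and handed in at about 14 s with the lid still held above the open pan.

- **Call unit:** the plunger went down to its stop, with its top at about 55–56 mm and a peak force of about 30 N. It sprang back to 67 mm.
- **Lid over the pan:** at hand-in the underside was about 16 mm above the rim. The lid was within about 1 mm of centre, tilted less than about 0.2° and square to within about 0.3°. These final figures come from the side camera only, because the arm hid the lid from the top camera.
- **Everything else:** the last check found all three bottles and both pans where they started, within about 1 mm.

**Height reading off:** the reported TCP height was about 29 mm lower than the real fingertips, seen both in the images and when the fingers touched the plunger. I set heights from the cameras and contact instead. The sideways readings agreed with the cameras to about 1 mm.

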